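# Swap the sample docks: one tray home, the other drawn out by its lip

## Task

Only one of the two sample trays may stand out of its dock at a time: first push the tray that carries the small bottle fully home, then hook a fingertip behind the upright lip of the tray that carries the wide specimen cup and draw it out all the way to its stop. Work with the fingertips only: do not pinch a lip and do not touch or lift the cup or the bottle, which must stay standing in their places on the trays. Leave the other things on the bench where they are.

Things in the scene. Friction and masses are not known exactly. Their poses are not given: they have to be found in the camera images.
- cup_lip (a point): Middle of the top edge of the upright metal lip (96 mm wide) across the front of the tray with the specimen cup, 55 mm above the bench. x points into the dock (the tray is drawn out along -x), y along the lip, z up. Lip's back face 3 mm behind this point, front face 4 mm before it. Behind it a free pocket 60 mm long, 90 mm wide; the tray's floor is 33 mm below this point.
- cup_tray (a joint): How far the tray with the specimen cup stands out of its dock, m: 0 = fully home, 0.09 = at its outer stop. It moves stiffly on its rails (1.5 N friction) and stays where it is left; hard stops at both ends.
- cup_spot (a point): Middle of the square on which the specimen cup stands on its tray, on the tray's floor, 104 mm behind the lip point; axes as the lip's. A fence 6 mm high surrounds it. The tray's floor plate is 6 mm thick, its underside 16 mm above the bench.
- bottle_lip (a point): Middle of the top edge of the upright metal lip (96 mm wide) across the front of the tray with the small bottle, 55 mm above the bench. x points into the dock (the tray is drawn out along -x), y along the lip, z up. Lip's back face 3 mm behind this point, front face 4 mm before it. Behind it a free pocket 60 mm long, 90 mm wide; the tray's floor is 33 mm below this point.
- bottle_tray (a joint): How far the tray with the small bottle stands out of its dock, m: 0 = fully home, 0.09 = at its outer stop. It moves stiffly on its rails (1.5 N friction) and stays where it is left; hard stops at both ends.
- bottle_spot (a point): Middle of the square on which the small bottle stands on its tray, on the tray's floor, 104 mm behind the lip point; axes as the lip's. A fence 6 mm high surrounds it. The tray's floor plate is 6 mm thick, its underside 16 mm above the bench.
- cup_dock: Grey painted metal sample dock fixed to the bench, base 160 x 120 mm (x, y), with an open-topped bay 52 mm high over its rear 85 mm. Origin: centre of the base, on the bench; x points to its rear. With the tray home the lip point is 77 mm before the origin. Its tray carries the specimen cup.
- bottle_dock: The same kind of dock; its tray carries the small bottle.
- cup: Wide round specimen cup with a broad screw lid, 65 mm diameter, 65 mm high, standing loose on its tray; origin at the centre of its underside.
- bottle: Small slim bottle with a narrower ribbed cap, 34 mm diameter, 61 mm high, standing loose on its tray; origin at the centre of its underside.
- vial: Bystander: vial with a ribbed cap, 23 mm diameter, 58 mm high, standing between the docks; origin at the centre of its underside.
- slides: Bystander: flat dark box 71 x 94 x 35 mm to the right; origin at the centre of its underside.
- logger: Bystander: upright white thermometer box with a display, 40 x 50 x 134 mm, at the right; origin at the centre of its underside.
- vial2: Bystander: vial with a ribbed cap, 23 mm diameter, 58 mm high, at the left; origin at the centre of its underside.
There are look-alikes about, which are no part of the job. What is shaped like the bottle but blue or purple is not meant.

How it is judged:
By the outcome, as a careful person would: the job done as asked, in the order asked, and still so for the second after the job is handed in, with the robot touching nothing.
It also fails if it takes over 48 s, if anything falls off the work surface, if the arm or the gripper's body presses on something with over 40 N, if the wrist force passes 120 N, or if a joint passes its speed limit or range.

## Robot

A 6-joint arm with a two-finger parallel gripper is mounted at the origin on a cart in front of the work surface, level with it; the furniture and walls round the work are solid. World frame = base frame: x ahead of the robot, y to its left, z up, the work surface at z = 0. Lengths are in mm, angles in rad, forces in N, time in s.
With the tool pointing down it reaches from about 350 to 775 mm from the base axis. Payload 7.3 kg.
Tool frame: the origin (TCP) lies between the finger pads; the fingertips stand bot.tips_ahead ahead of it and the grasp point (between the pads) lies 6 mm ahead of it (bot.tips_ahead is the distance from the TCP to the fingertips, in mm); z points along the fingers, y is the line along which they close (so a half turn about z gives the same grasp; the last joint's range is limited). The gripper opens to 92 mm and grips with 3 to 60 N. Pads are 19 mm wide; open, the fingers measure 130 mm over their backs; the gripper's body (75 mm by 190 mm) begins 47 mm behind the grasp point.
Start: joints at [1.063, 0.342, 1.524, -0, 1.275, -0.146], TCP at [185.814, 491.035, 251.741] pointing down, gripper open.
Joint ranges: [-2.53, 2.53], [-0.77, 2.02], [0.04, 2.7], [-1, 4.14], [0.28, 2.66], [-3.11, 3.11]. Speed limits (rad/s): [2.57, 2.57, 3.14, 3.14, 3.14, 3.14].

## Interface

Orientations are given as [roll, pitch, yaw] about the fixed x, y, z axes, in that order (R = Rz(yaw) Ry(pitch) Rx(roll)).
In Python, from plant import bot gives the robot as it stands. The module is installed in compiled form; this text tells all that it offers.
- The arm moves only by the tool step_arm, never from a script. Its argument "targets" is one flat list of numbers, 7 for each row, row after row: the opening, from 0 (shut) to 1 (fully open), then the shift along the tool's x, y, z each as a share of 100 mm, from -1 to 1, then the turn, a rotation vector about the tool's x, y, z each as a share of pi/4 rad, from -1 to 1. A call has 1 to 20 rows; each row is the pose to reach, as a shift and turn from the pose commanded when the call began, along the tool's axes at that moment; what a row does not reach only later rows make up. A row lasts 1/8 s, in which the tool goes at most 62.5 mm and 10.7 degrees, less where a joint would pass 70% of its speed; a pose out of reach is approached as far as the arm can. A call with a number of a shift or a turn outside -1 to 1 is refused whole. A call with a gripper value outside its range is refused whole. The fingers move at their own pace and stop on an object; the grip force is fixed at half the most. Time passes only in rows, so rows that repeat a pose let the fingers close. It gives the time, the measured TCP pose, the force, the opening and the grip force at its end, in the units of the state.
- bot.get_obs(): the state, without advancing time (a new reading comes with each control period).
- bot.capture(name): name is "scene" or "top" or "wrist"; returns (picture, depth): 420x560x3 uint8, blue, green, red; 420x560 float32, mm along the optical axis (not along the pixel's ray), 0 where there is no reading.
- bot.camera_info(name): a dict with "fx", "fy", "cx", "cy" (pixels), "camera_from_world" (4x4, takes a point from world to camera coordinates); the wrist camera has in their place "hand_eye" (4x4, takes a point from camera to tool coordinates, whose origin is the TCP and whose axes are the flange's). Camera axes: x right, y down, z forward; pixel columns grow to the right and rows downward; lengths in mm; the calibration is good to about 2 mm. A picture is of the moment at which its call begins: read the wrist's pose just before it. camera_info takes no time and is no camera call.
- bot.close_job(): hands the job in; it is judged then, once.
The state is a dict: "time": time; "joint_positions": joint angles; "dq": joint speeds; "tau": joint torques, N m; "tool_pos": TCP position; "tcp_rot": TCP orientation; "contact_force": force on the tool from outside, world axes, zero at the start; "moment": the same for the moment, N m; "grip_width": finger opening in mm; "finger_force": force on a finger pad.
Only numpy, scipy, OpenCV 4.12 (cv2) and the standard library are available. Lean on these libraries where they do the work, as an engineer would, in place of code of your own. Each camera call takes 0.05 s, during which the arm holds its last target. There are 200 camera calls.

## Working session

There is one attempt and no reset: what is moved stays moved. The work goes in short steps, Python scripts to look and compute and a tool call to move; the robot and the scene stay as the last step left them, time stands still between calls to the robot, and variables do not carry over. Pictures are saved under pics/ and viewed, at most 10 in all, crops included, and the job is handed in when it is done.

Besides the shell and the picture viewer there is one more tool, called after "Request:" in YAML: its name, and indented under it one key for each argument. step_arm: Moves the arm, as the interface text tells. Shift numbers are shares of 100 mm and turn numbers shares of pi/4 rad, none past 1 either way. Its arguments: {"type":"object","properties":{"targets":{"type":"array"}},"required":["targets"]}

```bash
mkdir -p pics; cat > h.py <<'E'
import numpy as np, cv2
from plant import bot
def snap(n):
    im,d=bot.capture(n); np.savez(f'{n}.npz',im=im,d=d); return im,d
def world(n,u,v,d):
    c=bot.camera_info(n); z=d[int(v),int(u)]
    p=np.array([(u-c['cx'])/c['fx']*z,(v-c['cy'])/c['fy']*z,z,1])
    return (np.linalg.inv(c['camera_from_world'])@p)[:3]
E
python3 - <<'E'
from h import *
o=bot.get_obs(); print({k:np.round(v,3) for k,v in o.items()}, bot.tips_ahead)
for n in('scene','top'):
    im,d=snap(n); cv2.imwrite(f'pics/{n}0.png',im)
    print(n,np.round(bot.camera_info(n)['camera_from_world'],3).tolist())
E
```

```text
{'time': np.float64(0.0), 'joint_positions': array([ 1.063,  0.343,  1.525,  0.   ,  1.275, -0.146]), 'dq': array([ 0.001,  0.001,  0.001,  0.001, -0.   ,  0.   ]), 'tau': array([ 1.0000e-03, -4.3125e+01, -2.4421e+01,  7.2000e-02,  5.6000e-02,
       -0.0000e+00]), 'tool_pos': array([185.61 , 490.696, 251.04 ]), 'tcp_rot': array([-3.14, -0.  ,  2.78]), 'contact_force': array([-0.436, -0.744, -0.921]), 'moment': array([ 0.037, -0.024,  0.015]), 'finger_force': np.float64(0.0), 'grip_width': np.float64(91.855)} 25.0
scene [[-0.54, -0.841, 0.004, 307.214], [-0.48, 0.305, -0.822, 305.285], [0.691, -0.446, -0.569, 629.916], [0.0, 0.0, 0.0, 1.0]]
top [[0.028, -1.0, 0.007, -20.648], [-0.996, -0.028, -0.083, 578.213], [0.083, -0.005, -0.997, 1606.959], [0.0, 0.0, 0.0, 1.0]]
```

View pics/scene0.png

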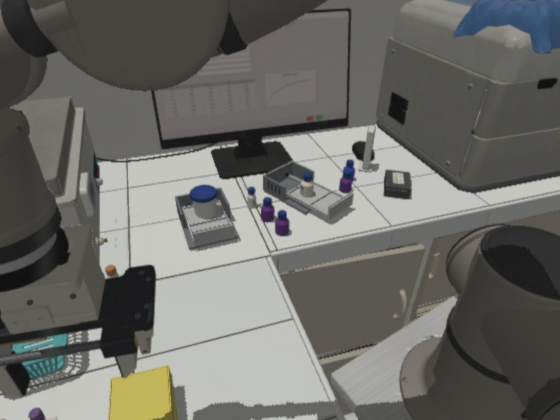

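View pics/top0.png

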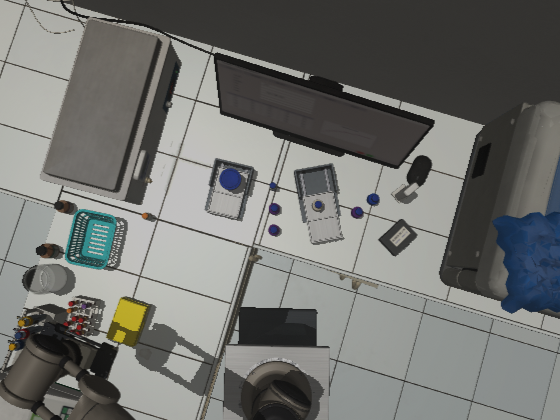

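The scene view shows the cup tray at (205,215) and the bottle tray at (310,190), standing out. The candidates for the bottle are: white bottle with blue cap on the tray (307,185); purple ones at (268,208), (282,222), (346,184); blue one at (349,170); vial at (252,195). I choose (307,185) on the tray. In the top view the cup tray is at (230,190) and the bottle tray at (320,205).

```bash
python3 - <<'E'
from h import *
a=np.load('top.npz')['im'][145:255,190:350]; b=np.load('scene.npz')['im'][150:250,165:375]
a=cv2.resize(a,None,fx=5,fy=5,interpolation=cv2.INTER_CUBIC); b=cv2.resize(b,None,fx=3.8,fy=3.8,interpolation=cv2.INTER_CUBIC)
cv2.imwrite('pics/topc.png',a); cv2.imwrite('pics/scenec.png',b); print(a.shape,b.shape)
E
```

```text
(550, 800, 3) (380, 798, 3)
```

View pics/topc.png

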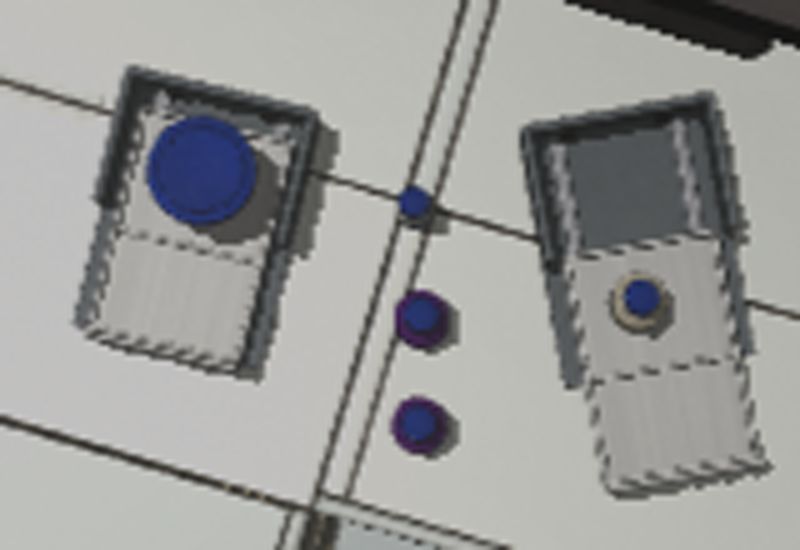

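View pics/scenec.png

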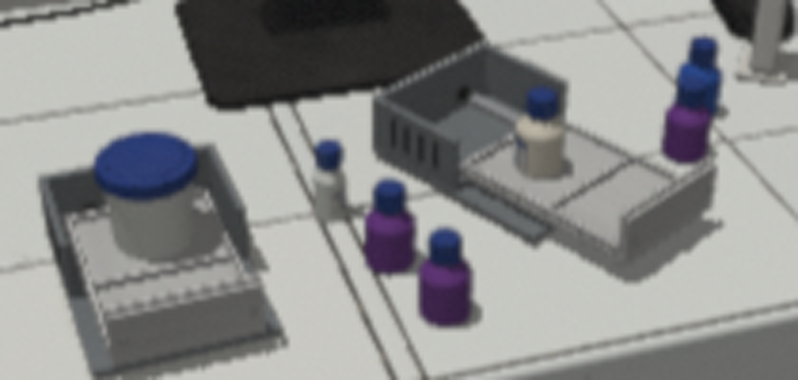

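The crops confirm it: cup (blue lid, top crop (200,170)) on a tray that is home, with its lip from (83,325) to (250,375). The cream bottle (640,300) is on the tray standing out, with its lip from (612,492) to (768,463).

```bash
cat > loc.py <<'E'
from h import *
def cloud(n):
    f=np.load(n+'.npz'); d=f['d']; c=bot.camera_info(n)
    v,u=np.mgrid[:420,:560]; P=np.stack([(u-c['cx'])/c['fx']*d,(v-c['cy'])/c['fy']*d,d,np.ones_like(d)],-1)
    W=(P@np.linalg.inv(c['camera_from_world']).T)[...,:3]; W[d==0]=np.nan; return W
def pix(n,p):
    c=bot.camera_info(n); q=c['camera_from_world']@np.r_[p,1]; return np.round([c['fx']*q[0]/q[2]+c['cx'],c['fy']*q[1]/q[2]+c['cy']],1)
def ray(n,u,v,z):
    c=bot.camera_info(n); T=np.linalg.inv(c['camera_from_world']); o=T[:3,3]; r=T[:3,:3]@[(u-c['cx'])/c['fx'],(v-c['cy'])/c['fy'],1]
    return np.round(o+r*(z-o[2])/r[2],1)
E
python3 - <<'E'
from loc import *
T,S=cloud('top'),cloud('scene')
def t(x,y): return x/5+190,y/5+145
def s(x,y): return x/3.8+165,y/3.8+150
print('bench z',np.round(T[190:200,262:268,2].mean(),1), np.round([S[int(s(y,x)[0]*0+150+y/3.8),int(165+x/3.8),2] for x,y in((300,330),(600,330))],1))
for nm,l,r in(('cup',t(83,325),t(250,375)),('bot',t(612,492),t(768,463))):
    A,B=ray('top',*l,55),ray('top',*r,55); print(nm,'top lip',A,B,np.linalg.norm(A-B),(A+B)/2)
for nm,l,r in(('cup',s(105,315),s(262,278)),('bot',s(626,212),s(714,160))):
    A,B=ray('scene',*l,55),ray('scene',*r,55); print(nm,'scene lip',A,B,np.linalg.norm(A-B),(A+B)/2)
# dock bay rear corners z=52, top
for nm,cs in(('cup',[(130,70),(318,112)]),('bot',[(525,128),(712,95)])):
    A,B=[ray('top',*t(*c),52) for c in cs]; print(nm,'rear',A,B,np.linalg.norm(A-B),(A+B)/2)
for n,c,z in(('cup',(202,170),87),('bottle',(641,298),83),('vial',(415,202),58),('p1',(421,313),60),('p2',(420,425),60)): print(n,ray('top',*t(*c),z))
for n,u,v in(('p3',357,212),('blue',373,199),('slides',398,237)): print(n,ray('top',u,v,58))
# z=48..60 points from both clouds
for nm,b in(('cup',(190,160,250,225)),('bot',(305,225,350,250))):
    W=T[b[1]:b[3],b[0]:b[2]].reshape(-1,3); W=W[(W[:,2]>46)&(W[:,2]<60)]; print(nm,len(W),np.round(W[::max(1,len(W)//25)]).tolist())
E
```

```text
bench z -1.3 [-1.3 -1.2]
cup top lip [552.9 222.1  55. ] [525.7 121.   55. ] 104.69503331104106 [539.3  171.55  55.  ]
bot top lip [461.9 -97.4  55. ] [ 481.8 -190.3   55. ] 95.00747339025496 [ 471.85 -143.85   55.  ]
cup scene lip [548.5 226.7  55. ] [530.9 133.6  55. ] 94.74898416341992 [539.7  180.15  55.  ]
bot scene lip [467.6 -94.3  55. ] [ 483.3 -182.7   55. ] 89.78335034960546 [ 475.45 -138.5    55.  ]
cup rear [708.6 200.2  52. ] [686.3  85.6  52. ] 116.74951820029067 [697.45 142.9   52.  ]
bot rear [680.1 -39.9  52. ] [ 703.5 -152.7   52. ] 115.20156248940374 [691.8 -96.3  52. ]
cup [644.4 151.1  87. ]
bottle [ 576.3 -110.1   83. ]
vial [632.4  25.3  58. ]
p1 [565.5  19.7  60. ]
p2 [498.5  18.3  60. ]
p3 [ 559.5 -228.7   58. ]
blue [ 599.9 -276.2   58. ]
slides [ 488.1 -352.5   58. ]
cup 205 [[705.0, 200.0, 53.0], [707.0, 173.0, 50.0], [703.0, 169.0, 56.0], [701.0, 164.0, 48.0], [696.0, 203.0, 52.0], [699.0, 137.0, 49.0], [696.0, 127.0, 49.0], [693.0, 118.0, 48.0], [689.0, 118.0, 53.0], [687.0, 106.0, 53.0], [675.0, 208.0, 54.0], [662.0, 210.0, 58.0], [650.0, 213.0, 51.0], 
[... 371 characters left out ...]
165.0, 55.0], [483.0, -170.0, 60.0], [483.0, -177.0, 46.0], [484.0, -183.0, 50.0], [479.0, -140.0, 57.0], [479.0, -147.0, 54.0], [480.0, -153.0, 54.0], [480.0, -159.0, 52.0], [480.0, -164.0, 57.0], [480.0, -171.0, 51.0], [480.0, -177.0, 50.0], [476.0, -129.0, 52.0], [476.0, -135.0, 51.0], [476.0, -141.0, 47.0], [476.0, -147.0, 52.0], [477.0, -153.0, 47.0], [477.0, -159.0, 49.0], [472.0, -111.0, 54.0], [473.0, -121.0, 47.0], [473.0, -127.0, 47.0], [473.0, -132.0, 56.0], [473.0, -141.0, 54.0], [469.0, -93.0, 58.0], [469.0, -99.0, 57.0], [469.0, -105.0, 52.0], [470.0, -114.0, 52.0], [470.0, -120.0, 50.0], [470.0, -126.0, 53.0], [466.0, -99.0, 52.0], [466.0, -105.0, 54.0], [467.0, -111.0, 52.0]]
```

Request:
step_arm:
  targets: [0, -1, -0.5, 0, 0, 0, -0.2, 0, -1, -0.5, 0, 0, 0, -0.2, 0, -1, -0.5, 0, 0, 0, -0.2]

```text
time: 0.48
tool_pos: [263.3, 406.9, 251.5]
tcp_rot: [-3.141, 0.0, 2.933]
contact_force: [-0.3, 0.4, -0.1]
grip_width: 66.4
finger_force: 0.0
```

Request:
step_arm:
  targets: [0, -1, -0.7, 0, 0, 0, 0, 0, -1, -0.7, 0, 0, 0, 0, 0, -1, -0.7, 0, 0, 0, 0]

```text
time: 0.85
tool_pos: [347.2, 318.3, 251.5]
tcp_rot: [-3.141, 0.0, 2.932]
contact_force: [-0.2, -0.5, 0.1]
grip_width: 36.4
finger_force: 0.0
```

Request:
step_arm:
  targets: [0, -1, -0.7, 0, 0, 0, 0, 0, -1, -0.7, 0, 0, 0, 0, 0, -1, -0.7, 0, 0, 0, 0]

```text
time: 1.23
tool_pos: [430.5, 230.1, 251.3]
tcp_rot: [-3.142, -0.0, 2.933]
contact_force: [-0.4, 0.5, 0.5]
grip_width: 6.5
finger_force: 0.0
```

Request:
step_arm:
  targets: [0, -0.4, -0.3, 0, 0, 0, 0, 0, -0.4, -0.3, 0, 0, 0, 0, 0, -0.4, -0.3, 0, 0, 0, 0]

```text
time: 1.6
tool_pos: [460.9, 195.3, 251.5]
tcp_rot: [3.141, -0.001, 2.938]
contact_force: [-0.5, 0.9, -0.2]
grip_width: 0.1
finger_force: 0.0
```

```bash
python3 - <<'E'
from h import *
o=bot.get_obs(); print(o['time'],np.round(o['tool_pos'],1),np.round(o['tcp_rot'],3),np.round(o['joint_positions'],2))
im,d=snap('wrist'); cv2.imwrite('pics/w1.png',im); np.savez('wpose.npz',p=o['tool_pos'],r=o['tcp_rot']); print({k:np.round(v,2).tolist() for k,v in bot.camera_info('wrist').items()})
E
```

```text
1.6 [460.9 195.3 251.5] [ 3.141e+00 -1.000e-03  2.938e+00] [ 0.25  0.3   1.59  0.    1.26 -1.12]
{'fx': 324.51, 'fy': 324.51, 'cx': 281.27, 'cy': 208.87, 'hand_eye': [[-0.0, -0.96, -0.28, 77.05], [1.0, -0.0, 0.0, 0.78], [-0.0, -0.28, 0.96, -133.74], [0.0, 0.0, 0.0, 1.0]]}
```

View pics/w1.png

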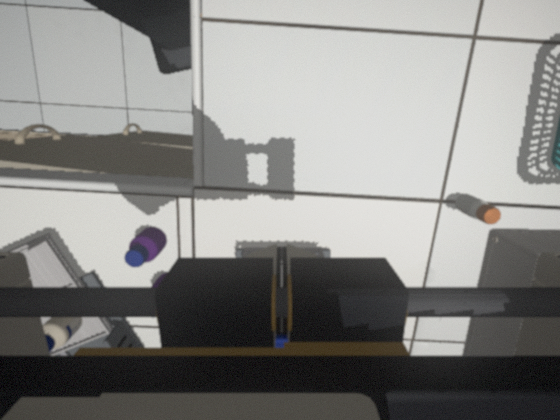

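The wrist view shows the cup tray's lip edge at (283,247), half hidden behind the fingers. The bottle tray is at lower left (60,290). I'm going forward 60 mm to see the lip.

Request:
step_arm:
  targets: [0, -0.7, 0.2, 0, 0, 0, 0, 0, -0.7, 0.2, 0, 0, 0, 0, 0, -0.7, 0.2, 0, 0, 0, 0]

```text
time: 2.02
tool_pos: [534.0, 200.0, 251.2]
tcp_rot: [-3.141, -0.001, 2.938]
contact_force: [0.5, -0.4, 0.1]
grip_width: 0.6
finger_force: 0.0
```

```bash
python3 - <<'E'
from h import *
o=bot.get_obs(); print(o['time'],np.round(o['tool_pos'],1),np.round(o['tcp_rot'],3))
im,d=snap('wrist'); np.savez('wpose.npz',p=o['tool_pos'],r=o['tcp_rot']); cv2.imwrite('pics/w2.png',cv2.resize(im[100:300,140:420],None,fx=2.8,fy=2.8,interpolation=cv2.INTER_CUBIC))
E
```

```text
2.025 [534.  200.  251.2] [-3.141e+00 -1.000e-03  2.938e+00]
```

View pics/w2.png

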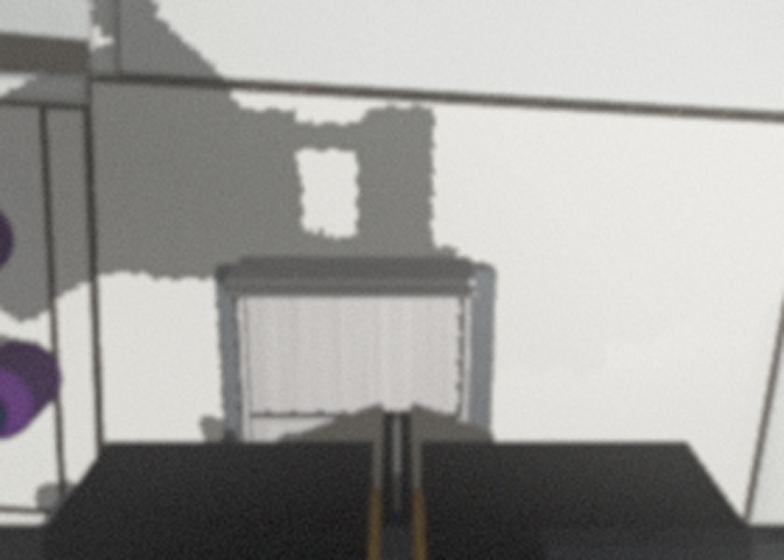

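The lip shows as the dark band at rows 262–292, between columns 232 and 474, with the free pocket behind it (rows 295–412).

```bash
cat >> h.py <<'E'
def wray(u,v,z):
    from scipy.spatial.transform import Rotation as R
    c=bot.camera_info('wrist'); f=np.load('wpose.npz'); H=c['hand_eye']; Rm=R.from_euler('xyz',f['r']).as_matrix()
    o=Rm@H[:3,3]+f['p']; r=Rm@H[:3,:3]@[(u-c['cx'])/c['fx'],(v-c['cy'])/c['fy'],1]
    return o+r*(z-o[2])/r[2]
E
python3 - <<'E'
from h import *
d=np.load('wrist.npz')['d']; c=bot.camera_info('wrist')
from scipy.spatial.transform import Rotation as R
f=np.load('wpose.npz'); Rm=R.from_euler('xyz',f['r']).as_matrix()
for col in (265,300):
  for row in range(255,305,4):
    u,v=140+col/2.8,100+row/2.8; z=d[int(round(v)),int(round(u))]
    p=c['hand_eye'][:3,:3]@np.array([(u-c['cx'])/c['fx']*z,(v-c['cy'])/c['fy']*z,z])+c['hand_eye'][:3,3]
    print(col,row,np.round(Rm@p+f['p'],1))
for a,b,z in((232,284,55),(474,284,55),(247,414,22),(461,414,22)): print(np.round(wray(140+a/2.8,100+b/2.8,z),1))
E
```

```text
265 255 [533.1 146.   17.4]
265 259 [533.6 146.6  23. ]
265 263 [533.1 148.2  33.1]
265 267 [533.8 148.6  37.3]
265 271 [533.6 149.8  45.6]
265 275 [534.3 150.2  49.5]
265 279 [534.9 150.6  53.4]
265 283 [536.4 150.3  53.6]
265 287 [538.1 149.7  52.6]
265 291 [538.8 150.   56. ]
265 295 [540.3 149.6  56.1]
265 299 [550.6 142.2  21.5]
265 303 [551.9 142.   22.7]
300 255 [536.  160.2  17.7]
300 259 [536.5 160.7  23.4]
300 263 [536.1 161.7  32.6]
300 267 [536.7 162.   36.9]
300 271 [536.3 163.   45.7]
300 275 [536.5 163.6  51.3]
300 279 [537.7 163.5  53.1]
300 283 [539.3 163.   52.3]
300 287 [541.3 162.3  50.6]
300 291 [541.6 162.8  55.6]
300 295 [543.1 162.5  55.8]
300 299 [553.3 156.6  22.3]
300 303 [554.7 156.3  23.3]
[533.9 138.3  55. ]
[552.4 227.4  55. ]
[599.  122.1  22. ]
[617.8 212.6  22. ]
```

Request:
step_arm:
  targets: [0, 0.1, -1, 0, 0, 0, 0, 0, 0.1, -1, 0, 0, 0, 0, 0, 0.1, -1, 0, 0, 0, 0]

```text
time: 2.45
tool_pos: [502.8, 101.9, 252.5]
tcp_rot: [3.142, 0.0, 2.935]
contact_force: [0.3, 0.1, -0.3]
grip_width: 0.5
finger_force: 0.0
```

Request:
step_arm:
  targets: [0, 0.1, -1, 0, 0, 0, 0, 0, 0.1, -1, 0, 0, 0, 0, 0, 0.1, -1, 0, 0, 0, 0]

```text
time: 2.82
tool_pos: [473.6, 6.7, 252.3]
tcp_rot: [3.141, 0.001, 2.935]
contact_force: [0.2, 1.0, -0.4]
grip_width: 0.6
finger_force: 0.0
```

Request:
step_arm:
  targets: [0, 0.1, -1, 0, 0, 0, 0, 0, 0.1, -1, 0, 0, 0, 0, 0, 0.1, -1, 0, 0, 0, 0]

```text
time: 3.2
tool_pos: [444.3, -88.8, 252.0]
tcp_rot: [3.141, 0.001, 2.935]
contact_force: [-0.5, 0.2, -0.5]
grip_width: 0.2
finger_force: 0.0
```

Request:
step_arm:
  targets: [0, 0, -0.6, 0, 0, 0, -0.52, 0, 0, -0.6, 0, 0, 0, -0.52, 0, 0, -0.6, 0, 0, 0, -0.52, 0, 0, -0.6, 0, 0, 0, -0.52]

```text
time: 3.7
tool_pos: [432.8, -145.8, 251.8]
tcp_rot: [3.141, 0.001, -2.937]
contact_force: [-0.3, 0.3, -0.4]
grip_width: 0.2
finger_force: 0.0
```

Request:
step_arm:
  targets: [0, 0, 0, 0.5, 0, 0, 0, 0, 0, 0, 1, 0, 0, 0, 0, 0, 0, 1, 0, 0, 0]

```text
time: 4.08
tool_pos: [430.6, -145.2, 149.4]
tcp_rot: [3.136, -0.005, -2.938]
contact_force: [0.3, 1.0, 0.4]
grip_width: 0.3
finger_force: 0.0
```

Request:
step_arm:
  targets: [0, 0, 0, 0.5, 0, 0, 0, 0, 0, 0, 0.9, 0, 0, 0, 0, 0, 0, 0.9, 0, 0, 0]

```text
time: 4.45
tool_pos: [432.1, -146.6, 61.5]
tcp_rot: [3.14, -0.002, -2.938]
contact_force: [0.8, 0.7, 0.1]
grip_width: 0.4
finger_force: 0.0
```

Request:
step_arm:
  targets: [0, -0.1, 0, 0, 0, 0, 0, 0, -0.2, 0, 0, 0, 0, 0, 0, -0.25, 0, 0, 0, 0, 0, 0, -0.3, 0, 0, 0, 0, 0, 0, -0.35, 0, 0, 0, 0, 0, 0, -0.4, 0, 0, 0, 0, 0, 0, -0.44, 0, 0, 0, 0, 0, 0, -0.48, 0, 0, 0, 0, 0, 0, -0.52, 0, 0, 0, 0, 0, 0, -0.56, 0, 0, 0, 0, 0, 0, -0.6, 0, 0, 0, 0, 0]

```text
time: 5.82
tool_pos: [491.0, -135.1, 61.6]
tcp_rot: [3.141, -0.0, -2.938]
contact_force: [-1.7, 0.0, 0.5]
grip_width: 0.1
finger_force: 0.8
```

Request:
step_arm:
  targets: [0, -0.04, 0, 0, 0, 0, 0, 0, -0.08, 0, 0, 0, 0, 0, 0, -0.12, 0, 0, 0, 0, 0, 0, -0.16, 0, 0, 0, 0, 0, 0, -0.2, 0, 0, 0, 0, 0, 0, -0.24, 0, 0, 0, 0, 0, 0, -0.28, 0, 0, 0, 0, 0]

```text
time: 6.7
tool_pos: [518.6, -129.5, 61.7]
tcp_rot: [3.142, 0.0, -2.938]
contact_force: [-1.5, 0.5, -1.1]
grip_width: 0.5
finger_force: 0.8
```

Request:
step_arm:
  targets: [0, -0.02, 0, 0, 0, 0, 0, 0, -0.03, 0, 0, 0, 0, 0, 0, -0.03, 0, 0, 0, 0, 0]

```text
time: 7.08
tool_pos: [521.5, -129.1, 61.8]
tcp_rot: [-3.141, 0.001, -2.938]
contact_force: [-1.4, 0.1, -1.2]
grip_width: 0.3
finger_force: 0.3
```

Request:
step_arm:
  targets: [0, -0.01, 0, 0, 0, 0, 0, 0, -0.02, 0, 0, 0, 0, 0, 0, -0.03, 0, 0, 0, 0, 0]

```text
time: 7.45
tool_pos: [524.3, -128.5, 61.8]
tcp_rot: [-3.141, 0.0, -2.938]
contact_force: [-1.7, -0.8, 0.5]
grip_width: 0.7
finger_force: 0.8
```

Request:
step_arm:
  targets: [0, -0.01, 0, 0, 0, 0, 0, 0, -0.02, 0, 0, 0, 0, 0, 0, -0.02, 0, 0, 0, 0, 0]

```text
time: 7.82
tool_pos: [526.4, -128.0, 61.8]
tcp_rot: [-3.141, 0.001, -2.938]
contact_force: [-1.2, -0.4, -1.3]
grip_width: 0.4
finger_force: 0.3
```

Request:
step_arm:
  targets: [0, -0.01, 0, 0, 0, 0, 0, 0, -0.02, 0, 0, 0, 0, 0, 0, -0.02, 0, 0, 0, 0, 0]

```text
time: 8.2
tool_pos: [528.3, -127.5, 61.7]
tcp_rot: [3.142, 0.0, -2.938]
contact_force: [-0.8, -0.5, -0.2]
grip_width: 0.5
finger_force: 0.4
```

Request:
step_arm:
  targets: [0, -0.01, 0, 0, 0, 0, 0, 0, -0.02, 0, 0, 0, 0, 0, 0, -0.02, 0, 0, 0, 0, 0]

```text
time: 8.57
tool_pos: [528.6, -127.4, 61.7]
tcp_rot: [3.141, -0.003, -2.938]
contact_force: [-7.6, -3.2, 4.0]
grip_width: 0.4
finger_force: 3.9
```

The force jump marks the hard stop. I'm backing off and rising.

Request:
step_arm:
  targets: [0, -0.01, 0, 0, 0, 0, 0, 0, -0.01, 0, 0, 0, 0, 0, 0, 0.1, 0, 0, 0, 0, 0, 0, 0.4, 0, 0, 0, 0, 0, 0, 0.4, 0, 0, 0, 0, 0]

```text
time: 9.2
tool_pos: [489.4, -135.1, 61.6]
tcp_rot: [3.14, -0.001, -2.939]
contact_force: [1.4, 0.3, 0.5]
grip_width: 0.1
finger_force: 0.0
```

Request:
step_arm:
  targets: [0, 0, 0, -0.5, 0, 0, 0, 0, 0, 0, -1, 0, 0, 0, 0, 0, 0, -1, 0, 0, 0]

```text
time: 9.57
tool_pos: [493.9, -136.1, 165.7]
tcp_rot: [-3.136, 0.008, -2.938]
contact_force: [-0.0, -0.2, -0.0]
grip_width: 0.3
finger_force: 0.0
```

```bash
python3 - <<'E'
from h import *
o=bot.get_obs(); print(o['time'],np.round(o['tool_pos'],1),np.round(o['tcp_rot'],3))
a,_=snap('scene'); cv2.imwrite('pics/s2.png',cv2.resize(a[150:250,165:375],None,fx=3.8,fy=3.8,interpolation=cv2.INTER_CUBIC))
E
```

```text
9.575 [ 493.9 -136.1  165.7] [-3.136  0.008 -2.938]
```

View pics/s2.png

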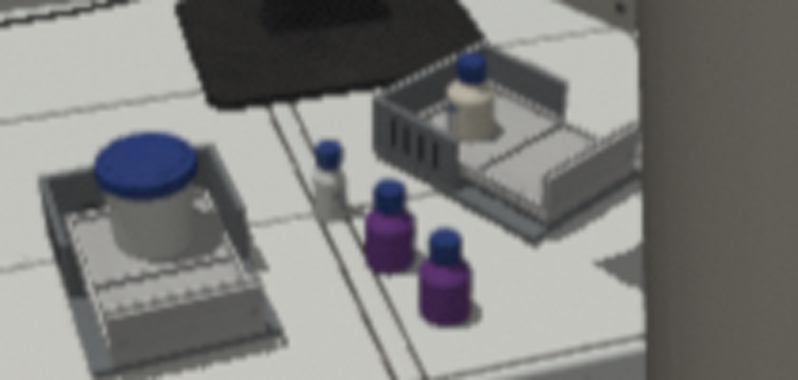

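The bottle tray is home at crop (595,180), with the bottle standing at (470,95). The cup tray and bystanders are unmoved. Next I move to the cup tray's pocket.

Request:
step_arm:
  targets: [0, -0.46, 0.97, -0.3, 0, 0, 0, 0, -0.46, 0.97, -0.3, 0, 0, 0, 0, -0.46, 0.97, -0.3, 0, 0, 0]

```text
time: 10.0
tool_pos: [516.9, -28.1, 191.2]
tcp_rot: [3.141, 0.0, -2.934]
contact_force: [0.2, -0.9, -0.4]
grip_width: 0.3
finger_force: 0.0
```

Request:
step_arm:
  targets: [0, -0.46, 0.97, 0, 0, 0, 0, 0, -0.46, 0.97, 0, 0, 0, 0, 0, -0.46, 0.97, 0, 0, 0, 0]

```text
time: 10.38
tool_pos: [541.6, 75.1, 190.0]
tcp_rot: [3.141, -0.002, -2.935]
contact_force: [0.6, -0.1, 0.3]
grip_width: 0.6
finger_force: 0.0
```

Request:
step_arm:
  targets: [0, -0.46, 0.97, 0, 0, 0, 0.51, 0, -0.46, 0.97, 0, 0, 0, 0.51, 0, -0.46, 0.97, 0, 0, 0, 0.51, 0, -0.46, 0.97, 0, 0, 0, 0.51, 0, -0.46, 0.97, 0, 0, 0, 0.51]

```text
time: 11.0
tool_pos: [567.1, 176.2, 191.1]
tcp_rot: [-3.141, -0.001, 2.944]
contact_force: [0.3, -0.2, -0.8]
grip_width: 0.1
finger_force: 0.0
```

Request:
step_arm:
  targets: [0, -0.04, 0, 0.5, 0, 0, 0, 0, -0.04, 0, 0.9, 0, 0, 0, 0, -0.04, 0, 0.9, 0, 0, 0]

```text
time: 11.38
tool_pos: [569.1, 175.4, 98.9]
tcp_rot: [-3.139, -0.006, 2.944]
contact_force: [-0.3, -1.0, -0.1]
grip_width: 0.7
finger_force: 0.0
```

Request:
step_arm:
  targets: [0, 0, 0, 0.15, 0, 0, 0, 0, 0, 0, 0.3, 0, 0, 0, 0, 0, 0, 0.41, 0, 0, 0, 0, 0, 0, 0.41, 0, 0, 0]

```text
time: 11.88
tool_pos: [570.6, 176.8, 59.9]
tcp_rot: [-3.141, -0.002, 2.945]
contact_force: [-0.1, -1.1, -0.4]
grip_width: 0.6
finger_force: 0.0
```

Request:
step_arm:
  targets: [0, 0.04, 0, 0, 0, 0, 0, 0, 0.08, 0, 0, 0, 0, 0, 0, 0.12, 0, 0, 0, 0, 0, 0, 0.15, 0, 0, 0, 0, 0, 0, 0.18, 0, 0, 0, 0, 0, 0, 0.21, 0, 0, 0, 0, 0, 0, 0.24, 0, 0, 0, 0, 0]

```text
time: 12.75
tool_pos: [547.6, 181.7, 60.9]
tcp_rot: [3.141, 0.001, 2.945]
contact_force: [1.3, 0.6, 0.7]
grip_width: 0.6
finger_force: 0.8
```

Request:
step_arm:
  targets: [0, 0.04, 0, 0, 0, 0, 0, 0, 0.08, 0, 0, 0, 0, 0, 0, 0.12, 0, 0, 0, 0, 0, 0, 0.16, 0, 0, 0, 0, 0, 0, 0.2, 0, 0, 0, 0, 0, 0, 0.24, 0, 0, 0, 0, 0, 0, 0.28, 0, 0, 0, 0, 0, 0, 0.32, 0, 0, 0, 0, 0, 0, 0.36, 0, 0, 0, 0, 0, 0, 0.4, 0, 0, 0, 0, 0, 0, 0.44, 0, 0, 0, 0, 0, 0, 0.48, 0, 0, 0, 0, 0, 0, 0.52, 0, 0, 0, 0, 0, 0, 0.56, 0, 0, 0, 0, 0, 0, 0.6, 0, 0, 0, 0, 0, 0, 0.64, 0, 0, 0, 0, 0, 0, 0.66, 0, 0, 0, 0, 0, 0, 0.68, 0, 0, 0, 0, 0]

```text
time: 15.0
tool_pos: [480.8, 194.9, 60.7]
tcp_rot: [3.142, 0.0, 2.945]
contact_force: [1.4, 0.7, -0.9]
grip_width: 0.4
finger_force: 0.8
```

Request:
step_arm:
  targets: [0, 0.02, 0, 0, 0, 0, 0, 0, 0.04, 0, 0, 0, 0, 0, 0, 0.06, 0, 0, 0, 0, 0, 0, 0.08, 0, 0, 0, 0, 0, 0, 0.1, 0, 0, 0, 0, 0]

```text
time: 15.62
tool_pos: [475.3, 196.1, 61.0]
tcp_rot: [3.14, 0.009, 2.945]
contact_force: [20.3, -7.1, -14.5]
grip_width: 0.7
finger_force: 10.2
```

Request:
step_arm:
  targets: [0, 0.01, 0, 0, 0, 0, 0, 0, 0.02, 0, 0, 0, 0, 0, 0, 0.02, 0, 0, 0, 0, 0]

```text
time: 16.0
tool_pos: [475.2, 196.1, 61.0]
tcp_rot: [3.139, 0.012, 2.945]
contact_force: [22.7, -7.0, -16.4]
grip_width: 0.6
finger_force: 11.4
```

Request:
step_arm:
  targets: [0, 0.01, 0, 0, 0, 0, 0, 0, 0.02, 0, 0, 0, 0, 0, 0, 0.02, 0, 0, 0, 0, 0]

```text
time: 16.38
tool_pos: [475.1, 196.1, 61.1]
tcp_rot: [3.139, 0.016, 2.945]
contact_force: [28.3, -10.0, -21.1]
grip_width: 0.5
finger_force: 14.6
```

The force jumped at x = 475, a little earlier than reckoned. I check by eye whether this is the stop.

```bash
python3 - <<'E'
from h import *
a,_=snap('top'); b,_=snap('scene')
a=cv2.resize(a[145:255,190:300],None,fx=4.5,fy=4.5,interpolation=cv2.INTER_CUBIC); b=cv2.resize(b[165:275,155:225],None,fx=4.5,fy=4.5,interpolation=cv2.INTER_CUBIC)
cv2.imwrite('pics/t3.png',np.hstack([a,b])[:, :800]); print(a.shape,b.shape)
E
```

```text
(495, 495, 3) (495, 315, 3)
```

View pics/t3.png

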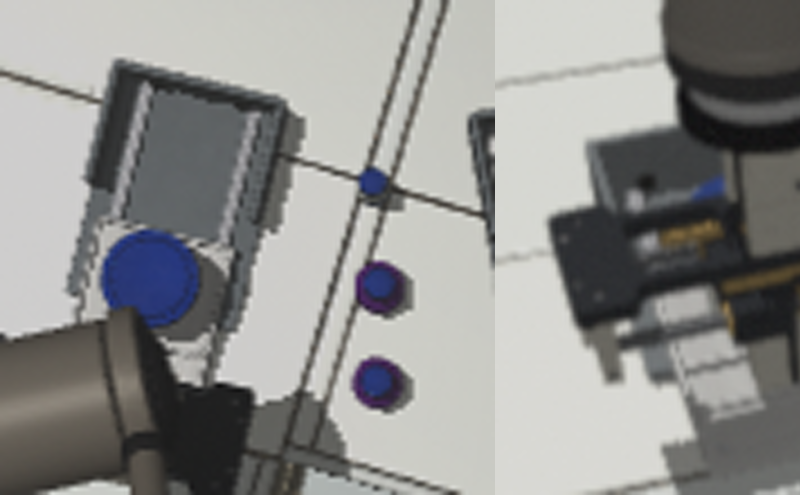

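The cup stands at left crop (150,278), drawn well out on its tray. The gripper hides the lip.

```bash
python3 - <<'E'
from loc import *
T=np.load('top.npz')['im'].astype(int); 
def cen(im,box):
    x0,y0,x1,y1=box; s=im[y0:y1,x0:x1]; m=(s[...,0]-s[...,2]>40); n,l,st,c=cv2.connectedComponentsWithStats(m.astype(np.uint8)); i=1+st[1:,4].argmax(); return c[i]+[x0,y0],st[i,4]
a=cv2.imread('pics/top0.png').astype(int)
p,n=cen(a,(205,160,250,200)); q,m=cen(T,(200,185,245,222)); print(p,n,q,m)
A,B=ray('top',*p,85),ray('top',*q,85); print(A,B,np.linalg.norm(A-B))
p,n=cen(a,(310,195,330,215));print(p,ray('top',*p,82))
E
```

```text
[229.89173789 178.52421652] 351 [223.14662757 205.86803519] 341
[646.  152.9  85. ] [564.4 169.8  85. ] 83.3316866503973
[317.78125 203.90625] [ 578.4 -108.9   82. ]
```

Request:
step_arm:
  targets: [0, -0.1, 0, 0, 0, 0, 0, 0, -0.25, 0, 0, 0, 0, 0, 0, -0.25, 0, 0, 0, 0, 0]

```text
time: 16.85
tool_pos: [492.3, 192.6, 60.7]
tcp_rot: [3.141, 0.0, 2.944]
contact_force: [0.1, 0.2, -0.3]
grip_width: 0.2
finger_force: 0.0
```

Request:
step_arm:
  targets: [0, 0, 0, -0.5, 0, 0, 0, 0, 0, 0, -1, 0, 0, 0, 0, 0, 0, -1, 0, 0, 0, 0, 0, 0, -1, 0, 0, 0]

```text
time: 17.35
tool_pos: [490.7, 192.7, 160.2]
tcp_rot: [-3.141, -0.001, 2.945]
contact_force: [-0.9, 0.2, -0.6]
grip_width: 0.5
finger_force: 0.0
```

Request:
step_arm:
  targets: [0, -0.2, 0, -1, 0, 0, 0, 0, -0.2, 0, -1, 0, 0, 0, 0, -0.2, 0, -1, 0, 0, 0, 0, -0.2, 0, -1, 0, 0, 0]

```text
time: 17.85
tool_pos: [510.1, 188.7, 258.5]
tcp_rot: [-3.14, -0.004, 2.945]
contact_force: [-0.2, 0.1, -0.1]
grip_width: 0.4
finger_force: 0.0
```

```bash
python3 - <<'E'
from h import *
o=bot.get_obs(); print(o['time'],np.round(o['tool_pos'],1),np.round(o['tcp_rot'],3))
im,d=snap('wrist'); np.savez('wpose.npz',p=o['tool_pos'],r=o['tcp_rot']); b,_=snap('scene')
w=cv2.resize(im[100:300,140:420],None,fx=2,fy=2,interpolation=cv2.INTER_CUBIC)
b=cv2.resize(b[165:275,165:225],None,fx=4,fy=4,interpolation=cv2.INTER_CUBIC)
z=np.zeros((440,800,3),np.uint8); z[:400,:560]=w; z[:440,560:800]=b; cv2.imwrite('pics/w3.png',z)
E
```

```text
17.85 [510.1 188.7 258.5] [-3.14  -0.004  2.945]
```

View pics/w3.png

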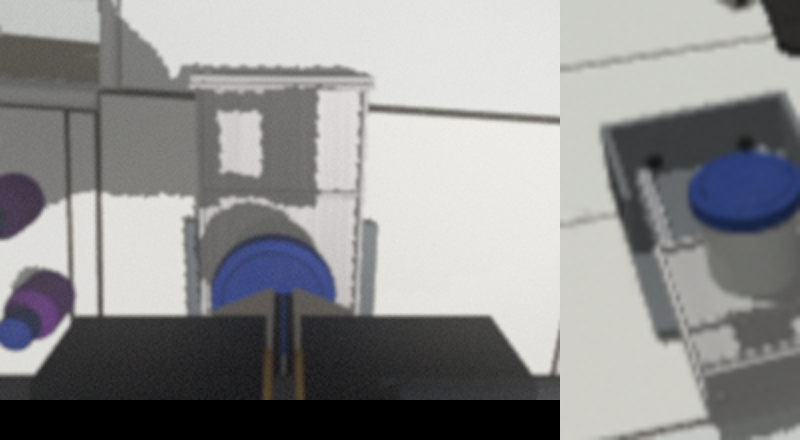

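The path in front of the tray is clear and the cup stands on its square. The lip is at wrist crop row 82, and the dock base's front corners are at (187,219) and (370,220). I measure the lip-to-base distance, which is 87 mm when the tray is fully out.

```bash
python3 - <<'E'
from h import *
from scipy.spatial.transform import Rotation as R
d=np.load('wrist.npz')['d']; c=bot.camera_info('wrist'); f=np.load('wpose.npz'); Rm=R.from_euler('xyz',f['r']).as_matrix()
v,u=np.mgrid[:420,:560]; P=np.stack([(u-c['cx'])/c['fx']*d,(v-c['cy'])/c['fy']*d,d],-1)
W=(P@c['hand_eye'][:3,:3].T+c['hand_eye'][:3,3])@Rm.T+f['p']
ex=np.array([np.cos(.2),-np.sin(.2),0]); L=W-[543.5,182,0]; s=L@ex; t=L@np.array([np.sin(.2),np.cos(.2),0])
for col in(188,192,365,371):
    for row in(212,216,220,224,228):
        U,V=140+col//2,100+row//2; print(col,row,np.round([s[V,U],t[V,U],W[V,U,2]],1))
m=(W[...,2]>46)&(W[...,2]<60)&(s<-60)&(np.abs(t)<48)
for lo in range(-48,48,16):
    k=m&(t>=lo)&(t<lo+16); print('lip',lo,k.sum(),np.round(np.percentile(s[k],[3,50,97]),1))
E
```

```text
188 212 [  0.4 -58.6   0.8]
188 216 [  2.7 -58.6   1.6]
188 220 [  3.1 -57.5   9.4]
188 224 [  5.4 -57.5  10.2]
188 228 [  7.9 -57.6  10.3]
192 212 [  0.4 -56.2   0.5]
192 216 [  3.1 -56.3   0.2]
192 220 [  2.7 -54.9  10.5]
192 224 [  5.1 -54.9  11.1]
192 228 [  7.8 -55.   10.8]
365 212 [ 0.1 51.8  0.8]
365 216 [ 2.9 51.9  0.2]
365 220 [ 3.4 51.1  7.2]
365 224 [ 4.7 50.7 11.4]
365 228 [ 7.7 50.9 10.2]
371 212 [-0.3 55.3  2.1]
371 216 [ 2.8 55.7  0.6]
371 220 [ 3.4 54.8  7.1]
371 224 [ 5.  54.4 10.6]
371 228 [ 7.5 54.5 10.9]
lip -48 106 [-87.8 -84.8 -82. ]
lip -32 109 [-87.8 -84.8 -82. ]
lip -16 115 [-87.9 -84.8 -81. ]
lip 0 128 [-87.9 -84.4 -81. ]
lip 16 120 [-87.8 -83.9 -81.1]
lip 32 122 [-87.7 -84.9 -81.2]
```

The lip point is 86.7 mm before the base front, so the tray is at its stop (90 mm). The arm is clear of everything.

```bash
python3 -c "
from plant import bot
print(bot.close_job())"
```

```text
the job is handed in; nothing more can be done
None
```

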